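# Drift the lamp bracket's foot plate into line and fit its bolt

### The job

The free end of the lamp bracket's foot plate has swung off the bolt hole in the block beneath it. Take the tapered drift from the rack, put its point through both holes and ease it down until its collar sits on the plate, so that the holes come into line; then draw it out, put the thumb bolt into the hole until its head sits flat on the plate, and stand the drift back in the rack. Move the plate with the drift, never with the gripper, work gently (never bear on the bracket with more than about 6 kg through the drift or the bolt), and leave the other tools in the rack and the things on the bench alone.

Things in the scene. Friction and masses are not known exactly. Their poses are not given: they have to be found in the camera images.
- bracket: Grey base plate of the lamp bracket, 210 x 100 x 10 mm, screwed to the bench, origin at the centre of its underside. A pedestal (+x end) and an anchor block 60 x 66 mm (-x end) stand on it on levelling feet, so their common top is anywhere from z = 52 to 64 mm (not measured: feel or look). The block's upright round 15 mm bolt hole is at x = -55, y = 0, clear down to the base plate.
- pivot (a point): Point of the bracket base plate's top face under the foot plate's pivot: bracket x = +55, y = 0, z = 10 mm. The foot plate, steel, 165 x 56 x 8 mm, lies on pedestal and block and turns only about the upright axis through here; lamp socket 26 mm wide, 45 mm high on the plate at the pivot. Dry friction: 7 N sideways at the free hole moves it; no spring, it stays where left.
- bolt_line (a point): Point of the base plate's top face on the axis of the block's bolt hole (bracket x = -55, y = 0, z = 10 mm). Above it the foot plate's free hole, a 15 mm round through hole 110 mm from the pivot, starts 4 to 7.4 mm off to the bracket's -y side (how far is not measured). Plate top: 8 mm above the block's top, so 60 to 72 mm above the bench.
- rack: Wooden rack fixed to the bench, 48 x 225 x 50 mm high, origin at the centre of its underside. Four vertical 17 mm through holes on x = 0 at y = -82.5, -27.5, +27.5, +82.5 mm, each with one tool hanging upright by its collar or head on the top face (z = 50 mm). Which tool is in which hole varies.
- drift: Steel tapered drift, 180 g, upright in the rack. Origin on its axis at the underside of its collar, z up. Shank 14 mm in diameter from z = 0 to -12 mm, then a taper down to 4 mm at z = -41 mm, rounded end at -42 mm. Collar 24 mm in diameter, z = 0 to 6 mm. Plain round handle 18 mm in diameter, z = 6 to 56 mm.
- bolt: Steel thumb bolt, 140 g, hanging upright in the rack. Origin on its axis at the underside of its head, z up. Knurled round head 26 mm in diameter, z = 0 to 28 mm; shank 13 mm in diameter, 34 mm long below the origin, last 1.8 mm bevelled to 10 mm.
- nut_driver: Bystander in the rack: black bulbous plastic handle up to 34 mm in diameter and 60 mm tall above its origin, with a 12 mm steel stem 40 mm long below.
- small_screw: Bystander in the rack: small socket screw, head 13 mm in diameter on a 21 mm washer, 13 mm tall above its origin, 8 mm stem 22 mm long below.
- loupe: Bystander: black eye loupe, 36 mm in diameter, 34 mm tall, standing on the bench, origin at the centre of its underside.
- tape: Bystander: roll of tape, 64 mm in diameter, 18 mm tall, flat on the bench, origin at the centre of its underside.
- screwdriver: Bystander: screwdriver lying on the bench between robot and rack.
Things that resemble listed ones, but are neither listed nor needed, are in the scene too. What is shaped like the bracket but blue is not meant.

How it is judged:
On the way, in this order (a step that is already met when the one before it is completed fails the run):
1. the drift stands in both holes with its collar on the plate (contact force between drift_c1 and bracket above 0.5 N and x of drift in the frame of bracket between -0.058 and -0.052 m and y of drift in the frame of bracket between -0.003 and 0.003 m and z of drift in the frame of bracket between 0.058 and 0.074 m and angle between drift's own z axis and vertical below 0.08 rad), for 0.2 s.
2. the bolt is in the hole with its head flat on the plate (contact force between bolt_c1 and bracket above 0.1 N and x of bolt in the frame of bracket between -0.058 and -0.052 m and y of bolt in the frame of bracket between -0.003 and 0.003 m and z of bolt in the frame of bracket between 0.058 and 0.074 m and angle between bolt's own z axis and vertical below 0.06 rad), for 0.2 s.
At the end, for the whole second after the job is handed in: The bolt stands upright (within 0.06 rad) through plate and block, within 3 mm of the block's hole axis, with its head resting on the plate; the drift hangs upright (within 0.2 rad) by its collar in a hole of the rack (collar within 4 mm of the rack's top); both at rest (all of step 2 and x of drift in the frame of rack between -0.008 and 0.008 m and y of drift in the frame of rack between -0.095 and 0.095 m and z of drift in the frame of rack between 0.046 and 0.054 m and angle between drift's own z axis and vertical below 0.2 rad and linear speed of each of bolt, drift below 0.02 m/s); the robot touches nothing.
It fails at once if the drift is forced: more than 60 N between it and the bracket (block and plate together) (contact force between drift and bracket above 60 N).
It fails at once if the bolt is forced: more than 60 N between it and the bracket (contact force between bolt and bracket above 60 N).
It fails at once if the gripper pushes the foot plate or its bracket (more than 6 N) (contact force between any of the fingers, the arm and bracket above 6 N).
It fails at once if another tool in the rack is moved more than 20 mm (distance of any of nut_driver, small_screw from where it was at the start of the episode above 0.02 m).
It fails at once if a thing on the bench is moved more than 40 mm (distance of any of meter, loupe, tape, screwdriver, mug from where it was at the start of the episode above 0.04 m).
It also fails if it takes over 72 s, if anything falls off the work surface, if the arm or the gripper's body presses on something with over 40 N, if the wrist force passes 120 N, or if a joint passes its speed limit or range.

### The arm

A 7-joint arm with a two-finger parallel gripper is mounted at the origin on the work surface. World frame = base frame: x ahead of the robot, y to its left, z up, the work surface at z = 0. Lengths are in m, angles in rad, forces in N, time in s.
With the tool pointing down it reaches from about 0.4 to 0.85 m from the base axis. Payload 10.4 kg.
Tool frame: the origin (TCP) lies between the finger pads; the fingertips stand 14 mm ahead of it and the grasp point (between the pads) lies 5 mm behind it (r.finger_overhang is the z of the fingertips in the tool frame, in m); z points along the fingers, y is the line along which they close (so a half turn about z gives the same grasp; the last joint's range is limited). The gripper opens to 87 mm and grips with 3 to 60 N. Pads are 19 mm wide; open, the fingers measure 117 mm over their backs; the gripper's body (75 mm by 190 mm) begins 51 mm behind the grasp point.
Start: joints at [-1.21, 0.332, -0.065, 1.46, 0.022, 1.35, -0.088], TCP at [0.234, 0.58, 0.237] pointing down, gripper open.
Joint ranges: [-2.6, 2.6], [-0.5, 2.12], [-1.47, 1.34], [0.16, 2.42], [-1.27, 4.41], [0.06, 2.06], [-2.6, 2.6]. Speed limits (rad/s): [2.22, 2.22, 2.79, 2.79, 3.14, 3.14, 3.14].

### API

Orientations are given as a unit quaternion [x, y, z, w].
In Python, from bench import r, optics gives the robot as it stands.
- The arm moves only by the shell command python3 -m pendant 'ROWS' [FORCE]. ROWS is JSON, a list of rows, each a list of 7 numbers: the closure, from -1 (fully open) to 1 (shut), then the shift along the tool's x, y, z scaled (see below), then the turn, a rotation vector about the tool's x, y, z scaled (see below). In form: [[grip, x, y, z, rx, ry, rz], ...]. A call has 1 to 8 rows; each row is the pose to reach, as a shift and turn from the pose commanded when the call began, along the tool's axes at that moment; what a row does not reach only later rows make up. The controller multiplies each number of a shift by 0.3 m and each number of a turn by 120 degrees. A row lasts 1/8 s, in which the tool goes at most 62.5 mm and 10.7 degrees, less where a joint would pass 70% of its speed; a pose out of reach is approached as far as the arm can. A call with a number of a shift or a turn outside -1 to 1 is refused whole. A call with a gripper value outside its range is refused whole. The fingers move at their own pace and stop on an object; FORCE is the grip in N (left out, the last holds). Time passes only in rows, so rows that repeat a pose let the fingers close. It gives the time, the measured TCP pose, the force, the opening and the grip force at its end, in the units of the state.
- r.read_state(): the state, without advancing time (a new reading comes with each control period).
- optics.camera(name): name is "side" or "top"; returns a dict with "pixels" (420x560x3 uint8, red, green, blue), "vfov" (degrees; the focal length in pixels is half the picture's height over the tangent of half this angle, whatever the lens; pixels are square), "cx", "cy" (the principal point, pixels), "rvec" (rotation vector, rad) and "tvec" (3), from world to camera coordinates, as OpenCV has them. Camera axes: x right, y down, z forward; pixel columns grow to the right and rows downward; lengths in m; the calibration is good to about 2 mm. A picture is of the moment at which its call begins. There is no depth.
- r.close_job(): hands the job in; it is judged then, once.
The state is a dict: "time": time; "joint_positions": joint angles; "joint_vel": joint speeds; "joint_torque": joint torques, N m; "ee_pos": TCP position; "eef_rot": TCP orientation; "ft_force": force on the tool from outside, world axes, zero at the start; "torque": the same for the moment, N m; "width": finger opening in m; "grip_force": force on a finger pad.
Only numpy, scipy, OpenCV 4.12 (cv2) and the standard library are available. Lean on these libraries where they do the work, as an engineer would, in place of code of your own. Each camera call takes 0.05 s, during which the arm holds its last target. There are 200 camera calls.

## Working session

There is one attempt and no reset: what is moved stays moved. The work goes in short steps, Python scripts to look and compute and a shell command to move; the robot and the scene stay as the last step left them, time stands still between calls to the robot, and variables do not carry over. Pictures are saved under pics/ and viewed, at most 10 in all, crops included, and the job is handed in when it is done.

```bash
ls; mkdir -p pics
cat > h.py <<'E'
import numpy as np, cv2
from scipy.spatial.transform import Rotation as R
from bench import r, optics
def cam(n):
    c=optics.camera(n); p=c['pixels']; f=p.shape[0]/2/np.tan(np.radians(c['vfov'])/2)
    K=np.array([[f,0,c['cx']],[0,f,c['cy']],[0,0,1]]); return p,K,np.array(c['rvec'],float),np.array(c['tvec'],float)
def ray(C,uv):
    _,K,rv,tv=C; M=R.from_rotvec(rv).as_matrix(); d=M.T@np.linalg.inv(K)@[uv[0],uv[1],1]; return -M.T@tv,d
def onz(C,uv,z):
    o,d=ray(C,uv); return o+d*(z-o[2])/d[2]
def proj(C,P): return cv2.projectPoints(np.array(P,float).reshape(-1,3),C[2],C[3],C[1],None)[0][:,0]
def rel(P,yaw=None):
    "shift in tool axes, scaled units, from current TCP to P"
    s=r.read_state(); return np.round(R.from_quat(s['eef_rot']).inv().apply(np.array(P)-s['ee_pos'])/0.3,4)
E
python3 - <<'E'
from h import *
for n in('top','side'):
    C=cam(n); cv2.imwrite(f'pics/{n}0.png',C[0][...,::-1]); o,_=ray(C,(0,0)); print(n,o,C[1][0,0])
s=r.read_state(); print(s)
print(optics.camera('top').keys())
E
```

```text
pics
top [ 0.4398847  -0.01390976  1.03806003] 407.92586141782704
side [0.32451459 0.51721827 0.6668323 ] 382.29219140468433
{'time': 0.1, 'joint_positions': array([-1.209608  ,  0.3328313 , -0.06468965,  1.46084458,  0.02159907,
        1.34984794, -0.08847892]), 'joint_vel': array([ 2.11391362e-04, -2.40123654e-03, -3.77474229e-04, -4.00704322e-03,
        5.07197574e-04, -5.22402982e-05, -6.77208308e-04]), 'joint_torque': array([ 1.63054952e-03, -6.24550152e+01,  2.45617947e-02, -3.90715456e+01,
       -6.16760692e-02,  3.67162423e-02,  1.96438475e-05]), 'ee_pos': array([0.23391385, 0.57924592, 0.2358254 ]), 'eef_rot': array([ 1.90703856e-01,  9.81647420e-01, -6.11277038e-04, -9.06737264e-05]), 'ft_force': array([-0.43364697, -0.52359916,  0.67567411]), 'torque': array([ 0.02590633, -0.02545584, -0.04046917]), 'grip_force': 0.0, 'width': 0.08683498094219891}
dict_keys(['pixels', 'vfov', 'cx', 'cy', 'rvec', 'tvec'])
```

```bash
python3 -m pendant --help | head -20
```

```text
invalid input: not JSON, or not a number
```

View pics/top0.png

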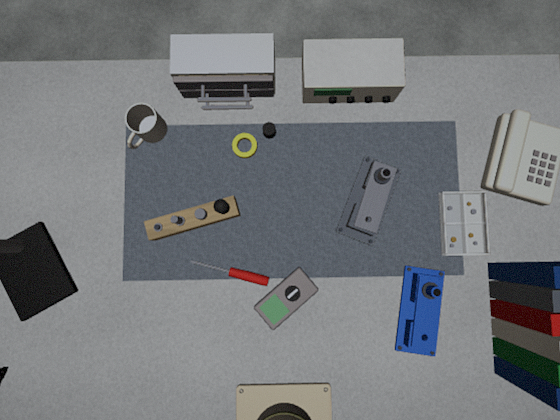

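View pics/side0.png

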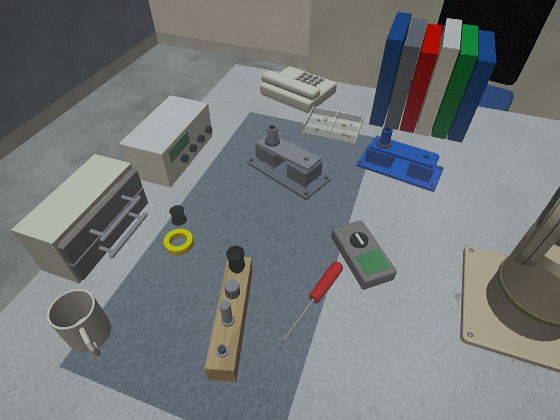

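The top view shows the rack around (192,217). From left to right it holds the small screw (157,228), drift (177,220), bolt (201,213) and nut driver (222,206). The grey bracket has its socket at (385,173) and its free hole at (368,219). The side view shows the same order: drift (226,312) and bolt (232,289). I'll zoom in for the corners.

Run:
```python
from h import *
T=cv2.imread('pics/top0.png');S=cv2.imread('pics/side0.png')
def cr(I,x,y,w=100,h=75): return cv2.resize(I[y:y+h,x:x+w],(400,300),interpolation=cv2.INTER_CUBIC)
m=np.vstack([np.hstack([cr(T,142,180),cr(T,320,165,)]),np.hstack([cr(S,160,240,200,150),cr(S,240,120)])])
m=cv2.convertScaleAbs(m,alpha=1.6)
cv2.imwrite('pics/m.png',m)
```

```text
(no output)
```

View pics/m.png

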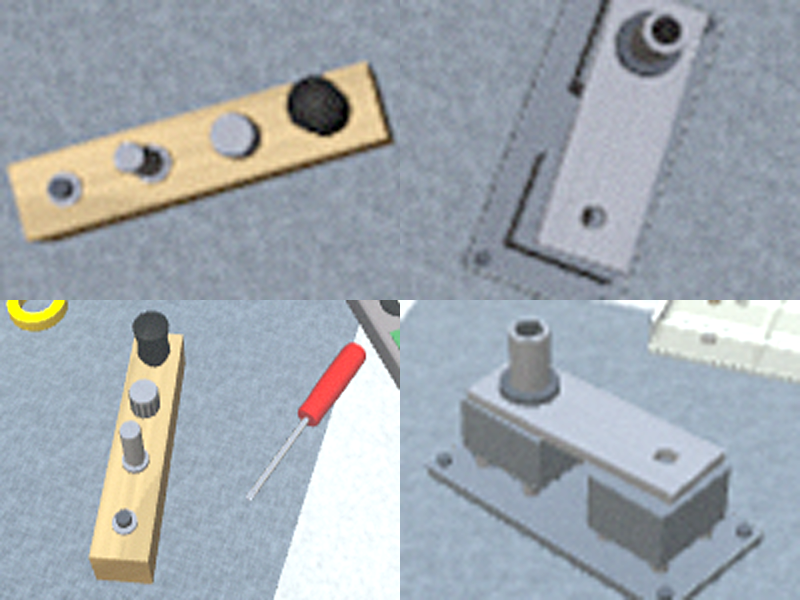

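The montage shows each tool and the bracket clearly. Bracket corners and screws are visible: top-view screw at (340,229), side-view screws at (251,160), (326,177) and (306,193). Next I'll measure the rack by mask and zoom on the bracket.

Run:
```python
from h import *
for n in('top','side'):
    C=cam(n); hsv=cv2.cvtColor(C[0],cv2.COLOR_RGB2HSV)
    m=cv2.inRange(hsv,(8,60,60),(25,255,255)); 
    k,l,st,ce=cv2.connectedComponentsWithStats(m)
    reg=slice(None)
    best=[i for i in range(1,k) if st[i,4]>200]; 
    for i in best: print(n,st[i],ce[i])
    if n=='top':
        i=min(best,key=lambda i:abs(ce[i]-[192,217]).sum())
        c=np.vstack(cv2.findContours((l==i).astype(np.uint8),cv2.RETR_EXTERNAL,cv2.CHAIN_APPROX_NONE)[0])
        h=cv2.convexHull(c)[:,0]; P=np.array([onz(C,p,.05)[:2] for p in h]).astype(np.float32)
        rc=cv2.minAreaRect(P*1000); print('rect mm',rc, cv2.boxPoints(rc))
T=cv2.imread('pics/top0.png');S=cv2.imread('pics/side0.png')
cr=lambda I,x,y,w,h: cv2.resize(I[y:y+h,x:x+w],(w*8,h*8),interpolation=cv2.INTER_CUBIC)
cv2.imwrite('pics/bt.png',cv2.convertScaleAbs(cr(T,332,178,75,72),alpha=1.7))
cv2.imwrite('pics/bs.png',cv2.convertScaleAbs(cr(S,240,122,96,74),alpha=1.5))
```

```text
top [ 144  196   95   44 1418] [189.51551481 218.96191819]
rect mm ((520.2132568359375, 213.89532470703125), (51.68518829345703, 225.5239715576172), 15.302427291870117) [[465.5274   315.83926 ]
 [525.0463    98.31095 ]
 [574.8991   111.951385]
 [515.3802   329.4797  ]]
side [ 205  257   47  125 2789] [229.28146289 327.62065256]
```

View pics/bt.png

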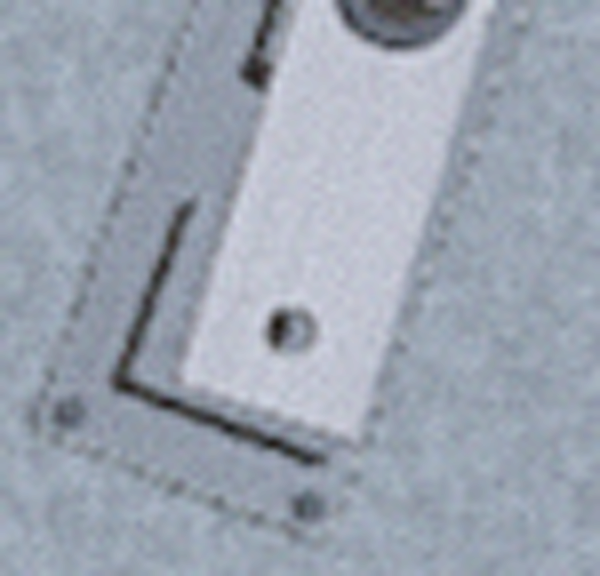

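View pics/bs.png

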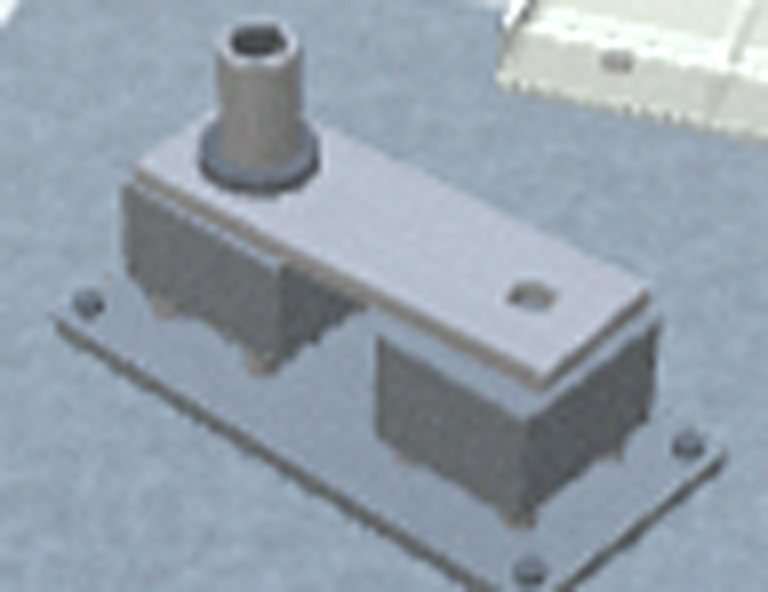

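The zooms give bracket features in crop pixels. Top: screws (68,412) and (308,506), plate hole (291,330), plate corners (183,378) and (358,440). Side: screws (88,302), (530,572) and (688,445), hole (532,296), and block and plate corners. Next is a least-squares fit of the point positions across both views.

```bash
cat > fit.py <<'E'
from h import *
from scipy.optimize import least_squares
CT=cam('top');CS=cam('side')
t=lambda U,V:((U+.5)/8-.5+332,(V+.5)/8-.5+178)
s=lambda U,V:((U+.5)/8-.5+240,(V+.5)/8-.5+122)
def model(q):
    x,y,yaw,dx,dy,h,phi,e,st=q
    B=lambda p:np.r_[R.from_euler('z',yaw).apply(p)]+[x,y,0]
    pl=lambda a,b,z:B(np.r_[.055-np.cos(phi)*a-np.sin(phi)*b*-1*-1, 0+(-np.sin(phi)*a+np.cos(phi)*b),z])
    # plate-frame: a along toward free end, b toward bracket +y
    sc=lambda i,j:B([i*dx,j*dy,.010])
    bl=lambda i,j:B([-.055+i*.03,j*.033,h])
    H=h+.008
    return [(CT,t(68,412),sc(-1,1)),(CT,t(308,506),sc(-1,-1)),(CS,s(88,302),sc(1,1)),(CS,s(530,572),sc(-1,1)),(CS,s(688,445),sc(-1,-1)),
     (CT,t(36,432),B([-.105,.05,.01])),(CS,s(725,453),B([-.105,-.05,.01])),
     (CS,s(525,413),bl(-1,1)),(CS,s(378,333),bl(1,1)),(CS,s(659,322),bl(-1,-1)),(CT,t(116,378),bl(-1,1)),
     (CT,t(291,330),pl(.11,0,H)),(CS,s(532,295),pl(.11,0,H)),
     (CT,t(183,378),pl(.11+e,.028,H)),(CT,t(358,440),pl(.11+e,-.028,H)),(CS,s(540,380),pl(.11+e,.028,H)),(CS,s(652,290),pl(.11+e,-.028,H))]
def res(q): return np.concatenate([proj(C,P)[0]-u for C,u,P in model(q)])
o=onz(CT,t(291,330),.066)
q0=[o[0]+.05,o[1]-.02,-.3,.095,.04,.058,.05,.0275,0]
f=least_squares(res,q0,loss='soft_l1'); q=f.x
if __name__=='__main__':
    print(q.round(4)); print(f.fun.reshape(-1,2).round(2).tolist())
    B=lambda p:R.from_euler('z',q[2]).apply(p)+[q[0],q[1],0]
    M=model(q); print('bolt line',B([-.055,0,.01]),'plate hole',M[11][2],'offset y',-.11*np.sin(q[6]))
    for z in(.06,.066,.072): print(z,onz(CT,t(291,330),z),onz(CS,s(532,295),z))
    print('rack holes from rect; drift top: ',onz(CT,(142+131/4,180+156/4),.106),onz(CS,(160+130/2,240+(428-300)/2),.106))
    print('bolt',onz(CT,(142+233/4,180+134/4),.078),onz(CS,(160+145/2,240+(388-300)/2),.078))
    print('screw',onz(CT,(142+62/4,180+187/4),.063)); print('nut',onz(CT,(142+318/4,180+105/4),.1))
E
python3 fit.py
```

```text
[ 0.5622 -0.2261 -0.398   0.0966  0.0404  0.0596  0.0598  0.0246  0.    ]
[[0.07, 0.11], [-0.02, 0.27], [0.25, 0.09], [-0.2, -0.03], [0.05, -0.01], [-0.68, -0.72], [0.28, -1.35], [-0.12, 1.13], [-0.34, 0.26], [0.08, -0.27], [1.4, -0.02], [0.01, 0.2], [0.06, 0.26], [-0.75, 0.25], [-0.22, -0.09], [0.39, -0.62], [-0.35, -0.62]]
bolt line [ 0.51150466 -0.20481908  0.01      ] plate hole [ 0.50913654 -0.21095867  0.06762645] offset y -0.0065775278135983785
0.06 [ 0.51016616 -0.21251276  0.06      ] [ 0.51192297 -0.22118385  0.06      ]
0.066 [ 0.50973501 -0.21129441  0.066     ] [ 0.51006999 -0.21388296  0.066     ]
0.072 [ 0.50930387 -0.21007606  0.072     ] [ 0.50821701 -0.20658208  0.072     ]
rack holes from rect; drift top:  [0.51410291 0.23904777 0.106     ] [0.51236845 0.24377413 0.106     ]
bolt [0.52830147 0.18675355 0.078     ] [0.52633183 0.18890539 0.078     ]
screw [0.49969369 0.29161692 0.063     ]
nut [0.54224314 0.13321618 0.1       ]
```

The fit is consistent, with the drift at about (0.513,0.240), the bolt at about (0.5275,0.187) and the plate top at about 0.068. I'll approach the drift with the fingers closing across the rack.

```bash
cat > plan.py <<'E'
import sys
from h import *
def plan(P,yd=15.1):
    s=r.read_state(); Rc=R.from_quat(s['eef_rot']); y=np.radians(yd); best=None
    for k in(0,np.pi):
        Y=np.r_[np.cos(y+k),np.sin(y+k),0]; Z=np.r_[0,0,-1.]; X=np.cross(Y,Z)
        v=(Rc.inv()*R.from_matrix(np.c_[X,Y,Z])).as_rotvec()
        if best is None or np.linalg.norm(v)<np.linalg.norm(best): best=v
    print('shift',rel(P),'turn',(best/np.radians(120)).round(4))
if __name__=='__main__': plan([float(a) for a in sys.argv[1:4]],*[float(a) for a in sys.argv[4:]])
E
python3 plan.py .513 .240 .17
```

```text
shift [-1.286  -0.701   0.2214] turn [-1.000e-04  1.000e-04  4.409e-01]
```

```bash
python3 -m pendant '[[-0.3,-0.15,-0.08,0,0,0,0.07],[-0.3,-0.3,-0.16,0,0,0,0.15],[-0.3,-0.48,-0.26,0,0,0,0.23],[-0.3,-0.66,-0.36,0,0,0,0.31],[-0.3,-0.82,-0.45,0,0,0,0.38],[-0.3,-0.95,-0.52,0.05,0,0,0.44],[-0.3,-1,-0.55,0.1,0,0,0.441],[-0.3,-1,-0.55,0.1,0,0,0.441]]' 20; python3 plan.py .513 .240 .17
```

```text
time: 1.35
ee_pos: [0.4501, 0.3134, 0.2054]
eef_rot: [0.608, 0.794, -0.001, -0.0]
ft_force: [-0.2, -0.3, 0.8]
width: 0.0566
grip_force: 0.0
shift [-0.2908  0.1388  0.1181] turn [-0.0009  0.0004 -0.0001]
```

```bash
python3 -m pendant '[[-0.3,-0.1,0.05,0.03,0,0,0],[-0.3,-0.2,0.1,0.08,0,0,0],[-0.3,-0.27,0.13,0.11,0,0,0],[-0.3,-0.291,0.139,0.118,0,0,0],[-0.3,-0.291,0.139,0.118,0,0,0]]'; python3 plan.py .513 .240 .079
python3 - <<'E'
from h import *
m=[]
for n,(x,y) in(('top',(132,170)),('side',(170,215))):
    I=cam(n)[0][...,::-1]; w,h=(100,75) if n=='top' else (133,150)
    m.append(cv2.resize(I[y:y+h,x:x+w],(400,300) if n=='top' else (400,450)))
m[0]=cv2.copyMakeBorder(m[0],0,150,0,0,0)
cv2.imwrite('pics/a1.png',cv2.convertScaleAbs(np.hstack(m),alpha=1.4))
E
```

```text
time: 1.98
ee_pos: [0.5128, 0.2424, 0.1715]
eef_rot: [0.607, 0.794, 0.0, -0.0]
ft_force: [0.2, 0.8, 0.7]
width: 0.0564
grip_force: 0.0
shift [-0.008  -0.0015  0.3082] turn [ 0.     -0.0004  0.0009]
```

View pics/a1.png

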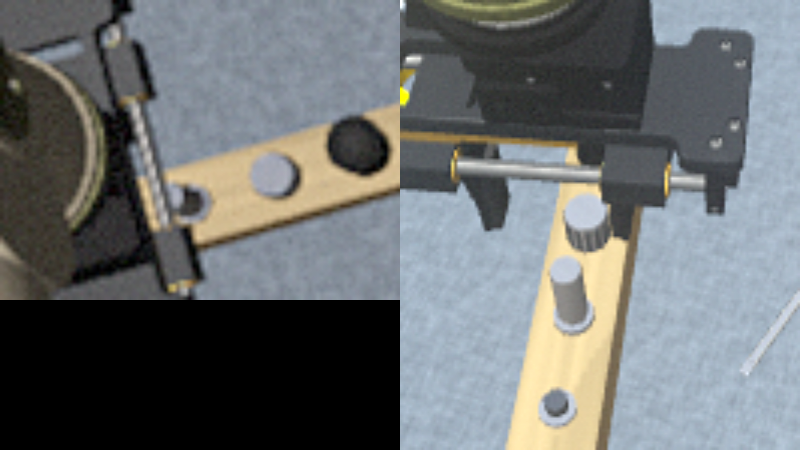

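The side view shows both open fingers (tips near (492,228) and (620,238)) straddling the rack line. The top view shows the gripper over the drift, so I'll descend and grip.

```bash
python3 -m pendant '[[-0.3,-0.008,0,0.1,0,0,0],[-0.3,-0.008,0,0.2,0,0,0],[-0.3,-0.008,0,0.28,0,0,0],[-0.3,-0.008,0,0.308,0,0,0],[-0.3,-0.008,0,0.308,0,0,0],[1,-0.008,0,0.308,0,0,0],[1,-0.008,0,0.308,0,0,0],[1,-0.008,0,0.308,0,0,0]]' 30; python3 -m pendant '[[1,0,0,0,0,0,0],[1,0,0,0,0,0,0]]'
```

```text
time: 3.08
ee_pos: [0.5143, 0.2386, 0.0793]
eef_rot: [0.608, 0.794, 0.0, 0.0]
ft_force: [-0.4, -0.5, -0.4]
width: 0.0346
grip_force: 0.0
time: 3.32
ee_pos: [0.5148, 0.2387, 0.0791]
eef_rot: [0.608, 0.794, 0.001, 0.0]
ft_force: [3.5, 1.0, -2.2]
width: 0.0176
grip_force: 30.0
```

```bash
python3 -m pendant '[[1,0,0,-0.08,0,0,0],[1,0,0,-0.2,0,0,0],[1,0,0,-0.32,0,0,0],[1,0,0,-0.4,0,0,0],[1,0,0,-0.4,0,0,0]]' 40; python3 plan.py .51 -.02 .20;python3 plan.py .5103 -.2079 .18
python3 - <<'E'
from h import *
I=cam('side')[0][...,::-1]; s=r.read_state(); C=cam('side'); p=proj(C,s['ee_pos'])[0]; print(p,s['ee_pos'])
x,y=int(p[0])-50,int(p[1])-30
cv2.imwrite('pics/a2.png',cv2.convertScaleAbs(cv2.resize(I[y:y+112,x:x+100],(500,560)),alpha=1.5)); print(x,y)
E
```

```text
time: 3.95
ee_pos: [0.5147, 0.2388, 0.2001]
eef_rot: [0.608, 0.794, 0.001, 0.0]
ft_force: [-0.0, 0.1, -1.8]
width: 0.0167
grip_force: 40.0
shift [-0.829  -0.2396 -0.001 ] turn [ 0.0012 -0.0005 -0.0001]
shift [-1.434  -0.4018  0.0646] turn [ 0.0012 -0.0005 -0.0001]
[219.53800493 268.65507802] [0.51397469 0.23851411 0.19856323]
169 238
```

View pics/a2.png

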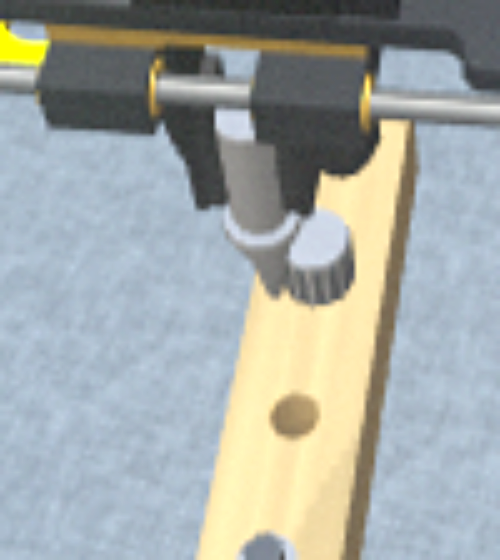

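The drift is held. In the crop the handle top is at about (236,122), the collar (262,225) and the tip (278,295), with the empty rack hole at (295,415). I'll check for tilt against the projected vertical.

```bash
python3 - <<'E'
from h import *
C=cam('side'); s=r.read_state(); p=s['ee_pos']
for n,dz,px in(('top',.027,(216.2,262.4)),('collar',-.029,(221.4,283.5)),('tip',-.071,(224.6,297))):
    P=p+[0,0,dz]; print(n,proj(C,P)[0],px,(onz(C,px,P[2])-P).round(4))
print('hole',onz(C,(228,321),.05))
E
python3 -m pendant '[[1,-0.16,-0.05,0,0,0,0],[1,-0.35,-0.1,0,0,0,0],[1,-0.55,-0.16,0,0,0,0],[1,-0.72,-0.21,0,0,0,0],[1,-0.81,-0.235,0,0,0,0],[1,-0.829,-0.24,0,0,0,0]]'; python3 plan.py .5103 -.2079 .18
```

```text
top [218.1422597  258.20125558] (216.2, 262.4) [-0.0006  0.0076  0.    ]
collar [222.1110971  280.03006403] (221.4, 283.5) [-0.0017  0.006  -0.    ]
tip [224.74340172 294.50787386] (224.6, 297) [-0.0017  0.0042  0.    ]
hole [0.51194926 0.24493398 0.05      ]
time: 4.85
ee_pos: [0.5085, -0.0225, 0.1977]
eef_rot: [0.609, 0.793, -0.001, -0.001]
ft_force: [0.2, 0.2, -2.6]
width: 0.0169
grip_force: 40.0
shift [-0.5988 -0.153   0.0592] turn [-0.0009  0.     -0.0017]
```

```bash
python3 -m pendant '[[1,-0.12,-0.03,0.01,0,0,0],[1,-0.3,-0.07,0.03,0,0,0],[1,-0.46,-0.11,0.05,0,0,0],[1,-0.57,-0.14,0.07,0,0,0],[1,-0.608,-0.156,0.1,0,0,0],[1,-0.608,-0.156,0.135,0,0,0],[1,-0.608,-0.156,0.135,0,0,0],[1,-0.608,-0.156,0.135,0,0,0]]'
python3 - <<'E'
from h import *
C=cam('side'); T=cam('top'); s=r.read_state(); P=s['ee_pos']; print(P)
print(proj(C,P+[0,0,-.071]),proj(T,P+[0,0,-.071]))
I=C[0][...,::-1][125:185,265:345]; J=T[0][...,::-1][190:250,330:410]
g=np.vstack([cv2.resize(I,(800,600),interpolation=cv2.INTER_CUBIC)])
cv2.imwrite('pics/a3.png',cv2.convertScaleAbs(g,alpha=1.6))
cv2.imwrite('pics/a3t.png',cv2.convertScaleAbs(cv2.resize(J,(800,600),interpolation=cv2.INTER_CUBIC),alpha=1.6))
E
```

```text
time: 5.85
ee_pos: [0.512, -0.2072, 0.1583]
eef_rot: [0.607, 0.794, 0.0, -0.0]
ft_force: [-0.6, 0.6, -1.8]
width: 0.0168
grip_force: 40.0
[ 0.51201023 -0.20786166  0.15860196]
[[305.1026847  152.74825241]] [[368.28432461 217.17460685]]
```

View pics/a3.png

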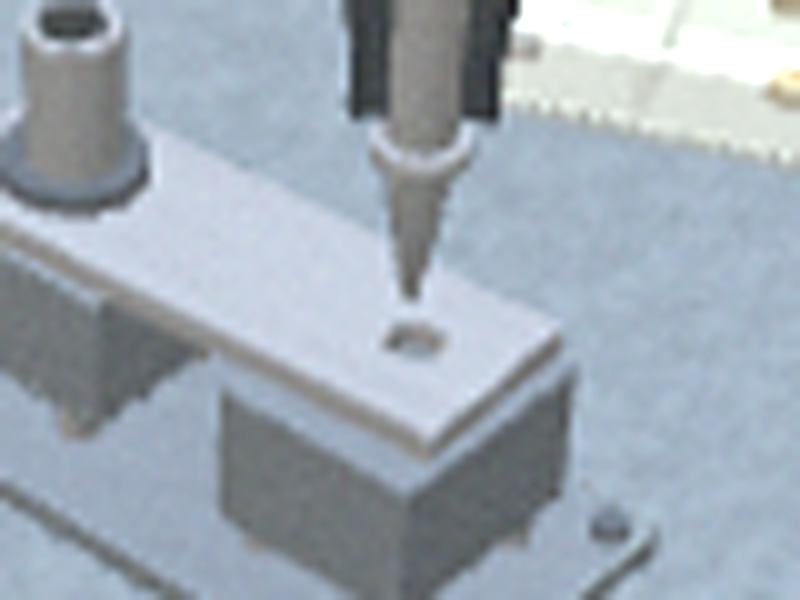

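The tip is at crop (412,298), i.e. image (305.7,154.3). The plate hole is at crop (414,340), i.e. (305.9,158.5), and the drift is upright. Next I'll compute the remaining offset.

```bash
cat > off.py <<'E'
from h import *
import fit
q=fit.q; C=cam('side'); P=r.read_state()['ee_pos']; print('tcp',P)
px=lambda U,V:((U+.5)/10-.5+265,(V+.5)/10-.5+125)
tip=onz(C,px(412,300),P[2]-.0705); col=onz(C,px(421,138),P[2]-.026)
print('tip-tcp',(tip-P),'collar-tcp',col-P)
by=R.from_euler('z',q[2]).apply([0,1,0])
for H in(.064,.066,.068,.070):
    h=onz(C,px(414,340),H); print(H,h,'move for tip to mid',(h+by*.0032-tip)[:2], 'TCP tgt',(h+by*.0032-tip+P)[:2])
E
python3 off.py
```

```text
tcp [ 0.51180195 -0.20840486  0.15854064]
tip-tcp [-0.00347156  0.00728911 -0.0705    ] collar-tcp [-0.00179033  0.00340724 -0.026     ]
0.064 [ 0.51082182 -0.21579312  0.064     ] move for tip to mid [ 0.00373181 -0.01172755] TCP tgt [ 0.51553376 -0.22013241]
0.066 [ 0.51020372 -0.21336123  0.066     ] move for tip to mid [ 0.00311371 -0.00929566] TCP tgt [ 0.51491566 -0.21770051]
0.068 [ 0.50958561 -0.21092934  0.068     ] move for tip to mid [ 0.0024956  -0.00686377] TCP tgt [ 0.51429755 -0.21526862]
0.07 [ 0.50896751 -0.20849744  0.07      ] move for tip to mid [ 0.00187749 -0.00443187] TCP tgt [ 0.51367944 -0.21283673]
```

```bash
python3 plan.py .513 -.2143 .145
```

```text
shift [-0.02   -0.0013  0.0451] turn [ 0.0003 -0.      0.0001]
```

```bash
python3 -m pendant '[[1,-0.02,-0.001,0,0,0,0],[1,-0.02,-0.001,0.03,0,0,0],[1,-0.02,-0.001,0.045,0,0,0],[1,-0.02,-0.001,0.055,0,0,0],[1,-0.02,-0.001,0.06,0,0,0],[1,-0.02,-0.001,0.065,0,0,0],[1,-0.02,-0.001,0.065,0,0,0]]'
python3 - <<'E'
from h import *
s=r.read_state(); print(s['ee_pos'],s['ft_force'])
C=cam('side')
cv2.imwrite('pics/a4.png',cv2.convertScaleAbs(cv2.resize(C[0][...,::-1][125:185,265:345],(800,600),interpolation=cv2.INTER_CUBIC),alpha=1.6))
E
```

```text
time: 6.98
ee_pos: [0.5128, -0.2145, 0.1387]
eef_rot: [0.608, 0.794, 0.0, -0.0]
ft_force: [-0.1, -0.7, -1.7]
width: 0.0171
grip_force: 40.0
[ 0.51281837 -0.214515    0.13868084] [-0.0648468  -0.67499326 -1.74531756]
```

View pics/a4.png

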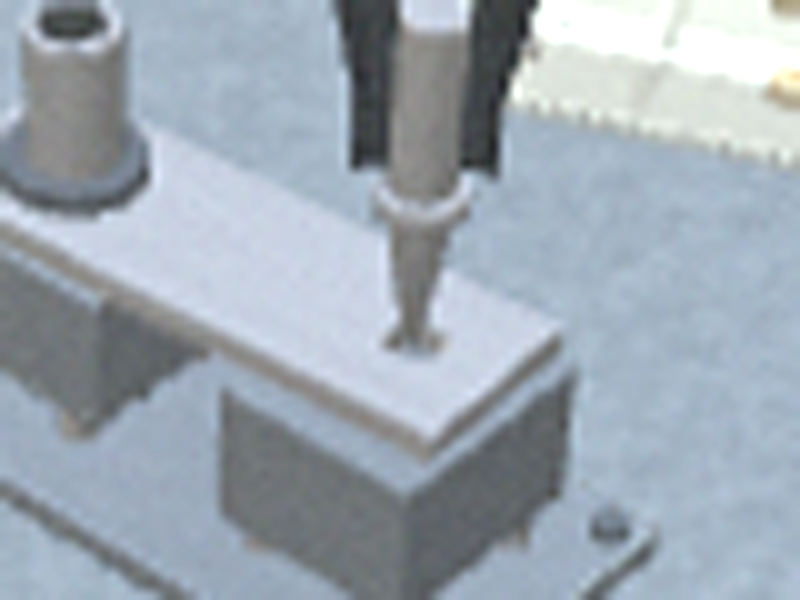

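The tip is at the hole centre in the image (414,338), with no contact. I'll ease down and watch the force.

```bash
python3 -m pendant '[[1,0,0,0.008,0,0,0],[1,0,0,0.015,0,0,0],[1,0,0,0.015,0,0,0]]'; python3 -m pendant '[[1,0,0,0.006,0,0,0],[1,0,0,0.012,0,0,0],[1,0,0,0.012,0,0,0]]'|grep -E 'pos|ft'; python3 -m pendant '[[1,0,0,0.005,0,0,0],[1,0,0,0.01,0,0,0],[1,0,0,0.01,0,0,0]]'|grep -E 'pos|ft'
```

```text
time: 7.4
ee_pos: [0.5127, -0.2145, 0.134]
eef_rot: [0.608, 0.794, -0.0, -0.0]
ft_force: [-0.3, 0.2, -1.8]
width: 0.0173
grip_force: 40.0
ee_pos: [0.5129, -0.2141, 0.1305]
ft_force: [0.5, 1.9, -1.8]
ee_pos: [0.513, -0.214, 0.1275]
ft_force: [2.0, 4.1, -0.5]
```

```bash
python3 -m pendant '[[1,0.004,0.003,0,0,0,0],[1,0.004,0.003,0,0,0,0]]'|grep -E 'pos|ft'; python3 -m pendant '[[1,0,0,0.005,0,0,0],[1,0,0,0.01,0,0,0],[1,0,0,0.01,0,0,0]]'|grep -E 'pos|ft'
```

```text
ee_pos: [0.5132, -0.2134, 0.1275]
ft_force: [-0.8, 1.2, -1.1]
ee_pos: [0.5133, -0.213, 0.1244]
ft_force: [0.5, 3.0, -0.4]
```

```bash
python3 -m pendant '[[1,0.004,0.003,0,0,0,0],[1,0.004,0.003,0.005,0,0,0],[1,0.005,0.004,0.01,0,0,0],[1,0.005,0.004,0.01,0,0,0]]'|grep -E 'pos|ft'; python3 -m pendant '[[1,0.001,0.001,0.005,0,0,0],[1,0.002,0.0015,0.01,0,0,0],[1,0.002,0.0015,0.01,0,0,0]]'|grep -E 'pos|ft';  python3 -m pendant '[[1,0.001,0.001,0.005,0,0,0],[1,0.002,0.0015,0.01,0,0,0],[1,0.002,0.0015,0.01,0,0,0]]'|grep -E 'pos|ft'
```

```text
ee_pos: [0.5139, -0.2118, 0.1215]
ft_force: [-0.5, -1.0, -1.4]
ee_pos: [0.5138, -0.2115, 0.1188]
ft_force: [-5.9, -2.6, 5.0]
ee_pos: [0.5138, -0.2109, 0.1158]
ft_force: [-7.1, -2.3, 6.6]
```

```bash
python3 -m pendant '[[1,0.0016,-0.0021,0,0,0,0],[1,0.003,-0.001,0.005,0,0,0],[1,0.0036,-0.0005,0.01,0,0,0],[1,0.0036,-0.0005,0.01,0,0,0]]'|grep -E 'pos|ft'; python3 -m pendant '[[1,0.001,0.001,0.005,0,0,0],[1,0.002,0.001,0.01,0,0,0],[1,0.002,0.001,0.01,0,0,0]]'|grep -E 'pos|ft'
```

```text
ee_pos: [0.5135, -0.2101, 0.1129]
ft_force: [-5.6, -4.3, 5.6]
ee_pos: [0.5134, -0.2094, 0.1095]
ft_force: [-6.1, -3.5, 3.0]
```

```bash
python3 -m pendant '[[1,0.001,-0.002,0,0,0,0],[1,0.002,-0.001,0.005,0,0,0],[1,0.0025,-0.0005,0.01,0,0,0],[1,0.0025,-0.0005,0.01,0,0,0]]'|grep -E 'pos|ft'; python3 -m pendant '[[1,0.001,0,0.005,0,0,0],[1,0.002,0,0.01,0,0,0],[1,0.002,0,0.01,0,0,0]]'|grep -E 'pos|ft'
```

```text
ee_pos: [0.5134, -0.2088, 0.1066]
ft_force: [-4.8, -3.2, 2.5]
ee_pos: [0.5134, -0.2082, 0.1037]
ft_force: [-4.9, -3.5, 3.0]
```

```bash
python3 -m pendant '[[1,0.001,0,0.005,0,0,0],[1,0.0015,0,0.01,0,0,0],[1,0.0015,0,0.01,0,0,0]]'|grep -E 'pos|ft'; python3 -m pendant '[[1,0.0005,0,0.004,0,0,0],[1,0.001,0,0.008,0,0,0],[1,0.001,0,0.008,0,0,0]]'|grep -E 'pos|ft'
```

```text
ee_pos: [0.5134, -0.2079, 0.1007]
ft_force: [-3.2, -4.2, 2.0]
ee_pos: [0.5135, -0.2079, 0.0993]
ft_force: [-7.2, -3.7, 12.1]
```

```bash
python3 -m pendant '[[1,0,-0.002,0.002,0,0,0],[1,0,-0.002,0.002,0,0,0],[1,0,-0.002,0.002,0,0,0]]'|grep -E 'pos|ft'
python3 - <<'E'
from h import *
C=cam('side')
cv2.imwrite('pics/a5.png',cv2.convertScaleAbs(cv2.resize(C[0][...,::-1][125:185,265:345],(800,600),interpolation=cv2.INTER_CUBIC),alpha=1.6))
E
```

```text
ee_pos: [0.5135, -0.208, 0.0992]
ft_force: [-6.6, -2.8, 16.3]
```

View pics/a5.png

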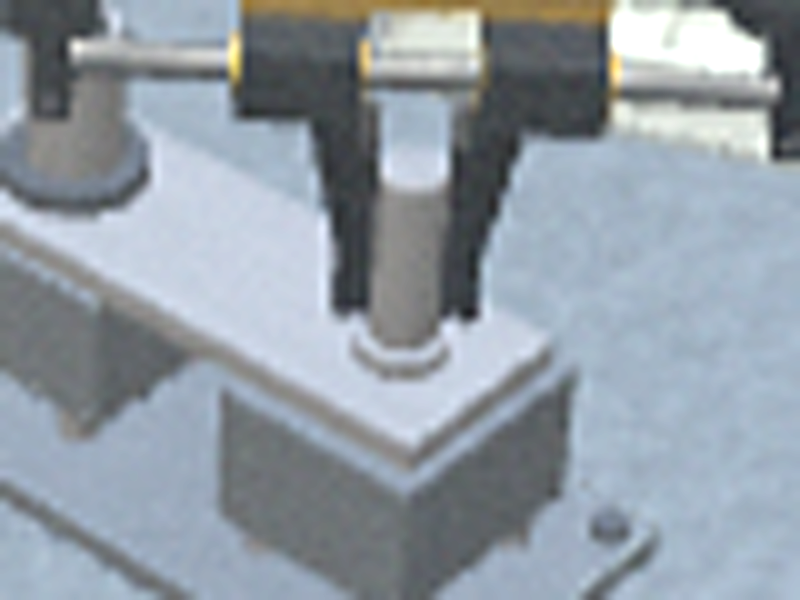

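The collar sits on the plate at crop (400,360), and the plate's free end is now centred on the block. I'll press slightly more to confirm it's seated, then draw the drift straight up.

```bash
python3 -m pendant '[[1,0,0,0.004,0,0,0],[1,0,0,0.004,0,0,0],[1,0,0,0.004,0,0,0]]'|grep -E 'pos|ft'
```

```text
ee_pos: [0.5136, -0.2081, 0.0991]
ft_force: [-12.0, -0.5, 29.2]
```

```bash
python3 -m pendant '[[1,0,-0.003,-0.004,0,0,0],[1,0,-0.004,-0.012,0,0,0],[1,0,-0.004,-0.04,0,0,0],[1,0,-0.004,-0.1,0,0,0],[1,0,-0.004,-0.2,0,0,0],[1,0,-0.004,-0.32,0,0,0],[1,0,-0.004,-0.36,0,0,0],[1,0,-0.004,-0.36,0,0,0]]'; python3 plan.py .5148 .0387 .20;python3 plan.py .5148 .2387 .20
python3 - <<'E'
from h import *
C=cam('side')
cv2.imwrite('pics/a6.png',cv2.convertScaleAbs(cv2.resize(C[0][...,::-1][100:185,245:345],(700,595),interpolation=cv2.INTER_CUBIC),alpha=1.6))
E
```

```text
time: 14.32
ee_pos: [0.5122, -0.2065, 0.2045]
eef_rot: [0.608, 0.794, 0.0, 0.0]
ft_force: [0.1, -0.4, -0.8]
width: 0.0171
grip_force: 40.0
shift [0.7866 0.2214 0.0153] turn [ 0.0004 -0.0001  0.0002]
shift [1.4302 0.3953 0.0157] turn [ 0.0004 -0.0001  0.0002]
```

View pics/a6.png

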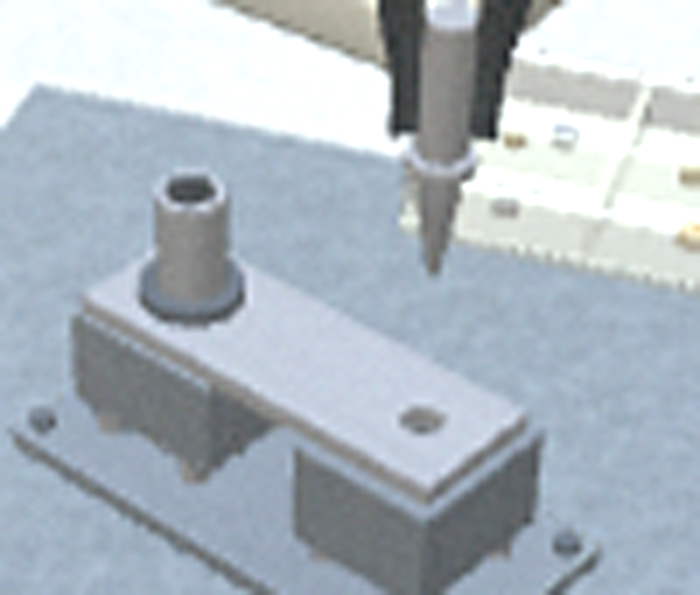

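The drift is out cleanly. The plate hole at crop (422,420) now sits centred over the block. I'll take the drift back to its rack hole.

```bash
python3 -m pendant '[[1,0.12,0.03,0,0,0,0],[1,0.3,0.08,0,0,0,0],[1,0.5,0.14,0,0,0,0],[1,0.68,0.19,0,0,0,0],[1,0.85,0.23,0,0,0,0],[1,0.96,0.26,0,0,0,0],[1,1,0.28,0.015,0,0,0],[1,1,0.28,0.015,0,0,0]]' >/dev/null; python3 -m pendant '[[1,0,0,0,0,0,0]]'|grep pos; python3 plan.py .5148 .2387 .20
```

```text
ee_pos: [0.515, 0.1028, 0.1995]
shift [ 0.438   0.1161 -0.0019] turn [-0.0004  0.0003 -0.0012]
```

```bash
python3 -m pendant '[[1,0.12,0.03,0,0,0,0],[1,0.28,0.075,0,0,0,0],[1,0.4,0.105,0,0,0,0],[1,0.438,0.116,0,0,0,0],[1,0.438,0.116,0,0,0,0],[1,0.438,0.116,0,0,0,0],[1,0.438,0.116,0,0,0,0]]'|grep pos; python3 plan.py .5148 .2387 .13;  python3 - <<'E'
from h import *
C=cam('side')
cv2.imwrite('pics/a7.png',cv2.convertScaleAbs(cv2.resize(C[0][...,::-1][238:350,169:269],(500,560),interpolation=cv2.INTER_CUBIC),alpha=1.5))
E
```

```text
ee_pos: [0.5148, 0.2391, 0.2001]
shift [-0.0012 -0.0004  0.2338] turn [ 0.0001  0.0001 -0.0011]
```

I've just counted 11 pictures viewed, one over the limit of 10. From here I'll use numbers and force feedback only.

```bash
python3 -m pendant '[[1,-0.001,0,0.08,0,0,0],[1,-0.001,0,0.17,0,0,0],[1,-0.001,0,0.23,0,0,0],[1,-0.001,0,0.26,0,0,0],[1,-0.001,0,0.28,0,0,0],[1,-0.001,0,0.28,0,0,0]]'|grep -E 'pos|ft'; python3 -m pendant '[[1,0,0,0.02,0,0,0],[1,0,0,0.04,0,0,0],[1,0,0,0.06,0,0,0],[1,0,0,0.08,0,0,0],[1,0,0,0.08,0,0,0]]'|grep -E 'pos|ft'
```

```text
ee_pos: [0.5146, 0.2404, 0.1161]
ft_force: [-0.3, -0.3, -2.0]
ee_pos: [0.5146, 0.24, 0.0915]
ft_force: [1.7, -0.3, -2.9]
```

```bash
python3 -m pendant '[[1,0,0,0.015,0,0,0],[1,0,0,0.03,0,0,0],[1,0,0,0.037,0,0,0],[1,0,0,0.037,0,0,0]]'|grep -E 'pos|ft'
```

```text
ee_pos: [0.5148, 0.2401, 0.0807]
ft_force: [4.9, -1.9, -3.7]
```

```bash
python3 -m pendant '[[1,0,0,0.004,0,0,0],[1,0,0,0.004,0,0,0]]'|grep -E 'pos|ft'; python3 -m pendant '[[-0.3,0,0,0,0,0,0],[-0.3,0,0,0,0,0,0],[-0.3,0,0,0,0,0,0],[-0.3,0,0,-0.08,0,0,0],[-0.3,0,0,-0.2,0,0,0],[-0.3,0,0,-0.28,0,0,0],[-0.3,0,0,-0.3,0,0,0]]'; python3 plan.py .529 .187 .17;python3 plan.py .529 .187 .0685
```

```text
ee_pos: [0.5149, 0.2402, 0.0799]
ft_force: [5.4, -2.8, -0.6]
time: 19.42
ee_pos: [0.5149, 0.2408, 0.171]
eef_rot: [0.608, 0.794, 0.001, 0.0]
ft_force: [0.4, -0.2, -0.4]
width: 0.0565
grip_force: 0.0
shift [-0.1855 -0.0014  0.0032] turn [ 0.001  -0.0005  0.    ]
shift [-0.1858 -0.002   0.3415] turn [ 0.001  -0.0005  0.    ]
```

```bash
python3 -m pendant '[[-0.3,-0.06,0,0,0,0,0],[-0.3,-0.14,-0.001,0,0,0,0],[-0.3,-0.18,-0.003,0,0,0,0],[-0.3,-0.18,-0.003,0,0,0,0],[-0.3,-0.18,-0.003,0,0,0,0]]'|grep pos; python3 plan.py .528 .189 .068
python3 - <<'E'
from h import *
C=cam('side'); A=cv2.imread('pics/side0.png').astype(int); B=C[0][...,::-1].astype(int)
d=abs(A-B).mean(2); print(d[295:330,205:245].mean(), d[335:375,205:245].mean(), d[278:300,222:242].mean())
np.set_printoptions(linewidth=250); print(d[296:334:2,208:246:2].round().astype(int))
E
```

```text
ee_pos: [0.5273, 0.1887, 0.1693]
shift [3.000e-04 2.600e-03 3.377e-01] turn [-0.0002 -0.0002  0.0003]
15.142857142857142 13.905833333333335 13.390151515151516
[[13 13 14 14 12 17 13 16 16 15 13 15  4 13  5 15 16 17 16]
 [14 13 15 11 14 11 15 13 14 15 13  9  9 12 17 17 17 13 13]
 [16 17 13 13 17 18 12 16 23 18 14 17 14 13 16 16 13 16 13]
 [14 13 12 12 13 14 14 16 16 13 12 14 14 14 15 15 14 13 15]
 [15 13 15 14 14 12 28 15 10 15 13 26 16 14 16 15 14 17 11]
 [15 12 15 16 14 14 12 15 14 14 14 18 14 14 15 16 16 15  7]
 [13 14 17 13 13 12 38 18 14 18 51 14 17 16 16 14 14 17  6]
 [16 16 13 15 15 12 43 18 26 26  9 15 17 16 15 15 15 14  8]
 [18 14 15 14 17 14 17 11 10 13  9  9  1 16 15 15 14 16 10]
 [15 16 14 15 16 14 16  9 13 10 10 15 26 16 13 15 13 13 10]
 [12 16 13 15 15 15 17 34 12 14 15 10 21 16 18 17 16 11 10]
 [13 15 13 14 15 16 15 37 10 14 10 14 24 22 14 16 16  9  8]
 [15 16 14 19 16 13 15 45 11 12 13 13 44 45 17 14 14  9  8]
 [14 14 13 16 17 15 15 15 13  9 14 14 11 46 17 16 16  5  9]
 [16 13 11 13 14 15 18 10 22  9  8 28 13 11 17 15 15 15 13]
 [13 13 14 14 16 17 15 17 14 17 11 35 10 16 16 11 13  9  9]
 [14 10 15 15 17 13 16 14 18 12  9 18 15 16 16 17 12 11 10]
 [15 13 15 17 15 14 17 13 14 14 14 14 19 15 15 14 11 10 13]
 [15 13 17 14 19 17 16 16 16 16 14 16 14 15 14 15  7 11 14]]
```

The drift stands where it started, shifted by under a pixel. Next, the bolt.

```bash
python3 -m pendant '[[-0.3,0,0.002,0.1,0,0,0],[-0.3,0,0.002,0.2,0,0,0],[-0.3,0,0.002,0.29,0,0,0],[-0.3,0,0.002,0.335,0,0,0],[-0.3,0,0.002,0.335,0,0,0],[1,0,0.002,0.335,0,0,0],[1,0,0.002,0.335,0,0,0],[1,0,0.002,0.335,0,0,0]]' 30 |grep -E 'pos|ft'; python3 -m pendant '[[1,0,0,0,0,0,0],[1,0,0,0,0,0,0]]'
```

```text
ee_pos: [0.5285, 0.1883, 0.0698]
ft_force: [0.4, -0.1, -0.5]
time: 21.35
ee_pos: [0.5286, 0.1883, 0.0696]
eef_rot: [0.608, 0.794, 0.0, 0.0]
ft_force: [0.9, -0.1, 3.1]
width: 0.0252
grip_force: 30.0
```

```bash
python3 -m pendant '[[1,0,0,-0.06,0,0,0],[1,0,0,-0.18,0,0,0],[1,0,0,-0.32,0,0,0],[1,0,0,-0.4,0,0,0],[1,0,0,-0.4,0,0,0],[1,0,0,-0.4,0,0,0]]' 40
python3 - <<'E'
from h import *
C=cam('side'); P=r.read_state()['ee_pos']; print(P)
I=C[0][...,::-1]; np.save('boltside.npy',I)
# bolt shank: bright/grey low-saturation column below TCP
for dz in(-.0196,-.025,-.03,-.035,-.04,-.045,-.05,-.0536,-.058):
    u=proj(C,P+[0,0,dz])[0]; v=int(round(u[1])); x=int(round(u[0]))
    print(dz,u.round(1),[tuple(int(a) for a in I[v,k]) for k in range(x-8,x+9)] if 0 else (cv2.cvtColor(I[v:v+1,x-12:x+13].copy(),cv2.COLOR_BGR2HSV)[0,:,1].tolist()))
E
python3 plan.py .514 -.20 .188
```

```text
time: 22.1
ee_pos: [0.5275, 0.1879, 0.1878]
eef_rot: [0.608, 0.794, -0.001, -0.0]
ft_force: [-1.0, -1.0, -1.4]
width: 0.0251
grip_force: 40.0
[0.52741691 0.18785884 0.18758279]
-0.0196 [227.7 253. ] [27, 17, 27, 13, 7, 8, 3, 6, 13, 3, 11, 12, 9, 6, 12, 5, 14, 9, 8, 10, 16, 17, 18, 17, 12]
-0.025 [228. 255.] [20, 13, 19, 20, 29, 7, 7, 10, 4, 4, 8, 3, 13, 7, 6, 16, 9, 6, 4, 6, 23, 6, 6, 6, 17]
-0.03 [228.2 256.8] [39, 39, 42, 43, 42, 22, 18, 14, 7, 12, 8, 13, 13, 15, 6, 7, 18, 4, 13, 13, 5, 14, 20, 12, 22]
-0.035 [228.5 258.6] [43, 41, 39, 44, 43, 42, 19, 3, 13, 7, 11, 9, 17, 9, 6, 8, 11, 4, 4, 9, 5, 20, 6, 28, 11]
-0.04 [228.8 260.4] [41, 41, 37, 44, 41, 38, 35, 39, 32, 8, 8, 13, 10, 12, 0, 13, 5, 21, 0, 11, 23, 16, 26, 24, 11]
-0.045 [229.  262.2] [42, 40, 47, 41, 40, 41, 45, 40, 40, 8, 11, 11, 11, 6, 9, 10, 4, 17, 16, 16, 11, 11, 11, 17, 17]
-0.05 [229.3 263.9] [40, 40, 43, 45, 42, 39, 39, 42, 45, 55, 11, 8, 3, 3, 9, 13, 3, 10, 29, 11, 11, 17, 12, 6, 6]
-0.0536 [229.5 265.2] [39, 40, 36, 40, 40, 39, 36, 40, 17, 74, 6, 6, 9, 6, 6, 6, 10, 5, 6, 11, 22, 17, 12, 6, 33]
-0.058 [229.7 266.7] [38, 40, 41, 43, 43, 41, 50, 52, 89, 6, 3, 6, 3, 12, 9, 3, 5, 24, 12, 11, 11, 11, 17, 22, 6]
shift [-1.2366e+00 -3.7990e-01  1.0000e-04] turn [-0.0011  0.0002 -0.    ]
```

```bash
python3 -m pendant '[[1,-0.1,-0.03,0,0,0,0],[1,-0.28,-0.08,0,0,0,0],[1,-0.48,-0.15,0,0,0,0],[1,-0.68,-0.21,0,0,0,0],[1,-0.86,-0.26,0,0,0,0],[1,-0.97,-0.3,0,0,0,0],[1,-1,-0.31,0,0,0,0],[1,-1,-0.31,0,0,0,0]]'|grep pos; python3 plan.py .5123 -.2062 .15
```

```text
ee_pos: [0.5162, -0.1255, 0.1883]
shift [-0.2564 -0.0821  0.1276] turn [-0.0007 -0.0003 -0.0003]
```

```bash
python3 -m pendant '[[1,-0.1,-0.03,0.01,0,0,0],[1,-0.2,-0.065,0.06,0,0,0],[1,-0.245,-0.078,0.1,0,0,0],[1,-0.256,-0.082,0.125,0,0,0],[1,-0.256,-0.082,0.125,0,0,0],[1,-0.256,-0.082,0.125,0,0,0],[1,-0.256,-0.082,0.125,0,0,0]]'|grep -E 'pos|ft'; python3 plan.py .5123 -.2062 .15
python3 - <<'E'
from h import *
C=cam('side'); P=r.read_state()['ee_pos']; I=C[0]
np.set_printoptions(linewidth=250)
print(proj(C,[P+[0,0,-.0196],P+[0,0,-.0536]]))
print(proj(C,[P+[0,0,-.0196],P+[0,0,-.0536]])-0)
v0=138; print('cols 290..322'); 
for v in range(v0,166): print(v,I[v,290:323].mean(1).astype(int))
E
```

```text
ee_pos: [0.5133, -0.2056, 0.1521]
ft_force: [-0.3, 0.5, -2.2]
shift [-0.0012 -0.0036  0.0069] turn [ 0.0004 -0.      0.0004]
[[305.46658412 137.93688719]
 [304.65528915 149.57688821]]
[[305.46658412 137.93688719]
 [304.65528915 149.57688821]]
cols 290..322
138 [111 112 114 110 108 112 118  67  35  51  52  49  72  61  81  53  86  60  70  64  60  53  41  44  35  47 115 114 114 115 111 111 113]
139 [111 115 113 110 112 115 115 114 109 108 104  84  64  65  75  58  85  57  66  63  57  64  69  68  32  59 116 116 118 113 112 112 112]
140 [114 112 113 113 116 115 118 115 115 114 116  94  83  76  72  62  87  53  71  56  63  86 113 111 103 105 114 115 117 112 113 114 113]
141 [111 115 115 116 112 115 112 115 113 111 116 113 111  86  77  77  86  70  76  83  88 110 114 114 113 116 114 118 116 115 115 116 115]
142 [118 118 117 117 116 113 112 114 116 116 117 120 118  91  84  84  83  77  72 107 108 112 108 109 112 111 112 114 114 117 115 114 113]
143 [128 121 114 111 113 115 118 116 117 113 116 116 118  87  85  84  80  75  70 112 113 113 114 112 109 109 113 110 113 114 112 113 114]
144 [130 128 12
[... 2320 characters left out ...]
9 114 115]
161 [100 115 134 133 134 131 133 132 131 132 134 133 131 112  82  72  91 109 132 134 134 134 133 132 134 135 113  92  76  73 107 108 101]
162 [ 83  91 107 123 136 135 133 131 130 130 131 130 135 132 127 125 129 129 133 133 133 134 134 133 133 114  82  68  86 106 107  88  89]
163 [ 96  84  88  96 107 126 134 135 133 131 129 130 132 131 134 135 135 133 134 132 132 134 136 137 114  80  71  83 102 109  91  66  83]
164 [108 102  93  87  84  95 107 123 133 134 132 128 132 129 132 133 132 134 135 132 131 135 126  94  82  77  92 106  90  76  63  59 101]
165 [100 110 109 101  93  87  89  95 116 134 134 132 131 131 133 131 131 134 133 134 137 114  87  70  84 104 109  93  67  60  61  58 104]
```

Run:
```python
from h import *
C=cam('side'); P=r.read_state()['ee_pos']; print(P)
b=onz(C,(305.3,150.2),P[2]-.0536)
for H in(.069,.070,.071):
    h=onz(C,(305.1,159.8),H); print(H,b-P,h,'move',(h-b)[:2],'tcp',(h-b+P)[:2])
```

```text
[ 0.51305562 -0.20595116  0.15196535]
0.069 [-0.00207467  0.00191982 -0.0536    ] [ 0.50982189 -0.20430821  0.069     ] move [-0.00115906 -0.00027687] tcp [ 0.51189656 -0.20622803]
0.07 [-0.00207467  0.00191982 -0.0536    ] [ 0.50951192 -0.2031013   0.07      ] move [-0.00146903  0.00093003] tcp [ 0.51158659 -0.20502113]
0.071 [-0.00207467  0.00191982 -0.0536    ] [ 0.50920195 -0.2018944   0.071     ] move [-0.00177899  0.00213693] tcp [ 0.51127663 -0.20381422]
```

```bash
python3 -m pendant '[[1,0.002,-0.003,0.03,0,0,0],[1,0.002,-0.003,0.06,0,0,0],[1,0.002,-0.003,0.08,0,0,0],[1,0.002,-0.003,0.09,0,0,0],[1,0.002,-0.003,0.096,0,0,0],[1,0.002,-0.003,0.1,0,0,0],[1,0.002,-0.003,0.1,0,0,0]]'|grep -E 'pos|ft'; python3 -m pendant '[[1,0,0,0.004,0,0,0],[1,0,0,0.008,0,0,0],[1,0,0,0.008,0,0,0]]'|grep -E 'pos|ft'
```

```text
ee_pos: [0.5118, -0.206, 0.1217]
ft_force: [-1.0, 0.6, -2.1]
ee_pos: [0.5117, -0.2059, 0.1191]
ft_force: [0.1, -0.5, -1.5]
```

```bash
python3 -m pendant '[[1,0,0,0.005,0,0,0],[1,0,0,0.01,0,0,0],[1,0,0,0.015,0,0,0],[1,0,0,0.02,0,0,0],[1,0,0,0.02,0,0,0]]'|grep -E 'pos|ft'; python3 -m pendant '[[1,0,0,0.006,0,0,0],[1,0,0,0.012,0,0,0],[1,0,0,0.018,0,0,0],[1,0,0,0.02,0,0,0],[1,0,0,0.02,0,0,0]]'|grep -E 'pos|ft'
```

```text
ee_pos: [0.5119, -0.2058, 0.1132]
ft_force: [1.4, 0.1, -2.5]
ee_pos: [0.512, -0.2058, 0.1072]
ft_force: [2.9, 2.1, -1.2]
```

```bash
python3 -m pendant '[[1,0.001,0.002,0.01,0,0,0],[1,0.001,0.002,0.02,0,0,0],[1,0.001,0.002,0.03,0,0,0],[1,0.001,0.002,0.035,0,0,0],[1,0.001,0.002,0.035,0,0,0]]'|grep -E 'pos|ft'; python3 -m pendant '[[1,0,0,0.005,0,0,0],[1,0,0,0.01,0,0,0],[1,0,0,0.015,0,0,0],[1,0,0,0.015,0,0,0]]'|grep -E 'pos|ft'
```

```text
ee_pos: [0.5121, -0.2055, 0.0965]
ft_force: [0.7, 1.0, -3.0]
ee_pos: [0.5121, -0.2055, 0.092]
ft_force: [0.0, -0.2, -1.4]
```

```bash
python3 -m pendant '[[1,0,0,0.003,0,0,0],[1,0,0,0.006,0,0,0],[1,0,0,0.008,0,0,0],[1,0,0,0.008,0,0,0]]'|grep -E 'pos|ft'; python3 -m pendant '[[1,0,0,0.002,0,0,0],[1,0,0,0.002,0,0,0]]'|grep -E 'pos|ft'
```

```text
ee_pos: [0.5122, -0.2055, 0.0901]
ft_force: [-2.9, 1.1, 4.1]
ee_pos: [0.5122, -0.2056, 0.09]
ft_force: [-5.5, 1.7, 10.3]
```

The head is seated, with the origin at 0.0704 m as expected. Next I'll relax the force, release, rise and clear the area.

```bash
python3 -m pendant '[[1,0,0,-0.002,0,0,0],[0.2,0,0,-0.002,0,0,0],[-0.2,0,0,-0.002,0,0,0],[-0.2,0,0,-0.002,0,0,0],[-0.2,0,0,-0.06,0,0,0],[-0.2,0,0,-0.18,0,0,0],[-0.2,0,0,-0.32,0,0,0],[-0.2,0,0,-0.35,0,0,0]]'
python3 - <<'E'
from h import *
C=cam('side'); I=C[0]; np.set_printoptions(linewidth=250)
# expected head top/bottom centre for bolt at hole axis
print(proj(C,[[.5105,-.2035,.070],[.5105,-.2035,.098]]))
for v in range(136,168,1): print(v,I[v,290:323].mean(1).astype(int))
A=cv2.imread('pics/side0.png').astype(int); d=abs(A-I[...,::-1].astype(int)).mean(2)
print('drift diff',d[295:330,205:245].mean(), 'bolt hole diff',d[278:300,222:242].mean(),'screw',d[340:360,210:235].mean())
E
```

```text
time: 29.5
ee_pos: [0.5136, -0.2063, 0.1981]
eef_rot: [0.608, 0.794, 0.001, 0.002]
ft_force: [-0.1, -0.6, -0.6]
width: 0.0521
grip_force: 0.0
[[304.76383723 159.61624477]
 [305.41769189 150.49166131]]
136 [113 115 115 114 118 115 117 116 116 116 115 116 115 113 110 109 113 115 114 112 113 116 116 113 112 111 111 114 109 122 110 119 128]
137 [111 111 112 115 111 114 114 116 116 115 113 115 112 112 112 114 111 112 112 111 114 113 112 115 113 115 112 112 112 109 114 110 117]
138 [110 116 111 112 110 111 112 114 114 114 108 111 110 110 111 114 115 114 115 116 112 113 110 111 112 110 110 116 112 112 110 110 112]
139 [114 112 114 110 112 115 115 115 115 112 109 107 112 111 112 115 112 112 113 115 114 114 113 115 114 112 111 116 114 113 111 112 113]
140 [113 116 114 112 116 115 115 114 114 112 111 111 114 113 113 117 114 114 118 118 119 115 118 115 113 112 112 115 118 113 113 113 113]
141 [110 112 116 116 114 113 114 110 113 113 113 116 115 112 115 117 115 116 117 114 110 112 113 112 113 116 115 119 116 116 115 116 116]
142 [116 116 118 115 115 115 113 112 116 116 116 117 117 116 114 117 11
[... 2891 characters left out ...]
 129 125 126 129 133 132 133 135 136 113  79  70  82 105 110  91  64  85]
164 [108 100  90  83  89  93 107 125 133 135 130 131 131 132 133 134 135 134 134 131 131 133 126  93  79  74  94 102  89  73  66  58  98]
165 [105 108 104 101  90  84  87  94 115 132 134 132 131 130 130 130 132 131 134 135 136 112  85  71  86 103 105  93  68  60  60  59 101]
166 [ 77  88  99 109 104  98  84  86  89  98 122 134 132 131 130 129 130 129 132 135 112  81  68  84 105 111  91  69  62  59  64  60 110]
167 [ 69  72  75  89 108 108 103  95  87  83  96 107 124 134 132 132 131 131 135 102  82  70  94 103  99  78  67  63  62  62  61  59 116]
drift diff 6.525952380952381 bolt hole diff 22.734848484848488 screw 3.178
```

The bolt head is centred at column 305 and row 150.8, against an expected (305.4,150.5), so it is seated. The drift matches its original picture. Handing in.

```bash
python3 -c "
from bench import r
print(r.close_job())"
```

```text
the job is handed in; nothing more can be done
None
```

The job is handed in after about 30 s of robot time, with the result not yet reported: the drift lined up the holes, the bolt is seated flat on the plate and the drift is back in its rack hole (wrist force peaked near 32 N), but I viewed 11 pictures, one over the limit of 10.

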